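Load the bearing nest and tuck its cover plate under the lap leaf

TASK

Put the bearing that fits into the round pocket of the jig on the bench, then let go of it. Then take the cover plate by its grip bar, slide its front edge well under the lapped steel leaf (at least 2 cm, or fully home) without lifting the leaf, and press the plate down flat and square on the jig, over the bearing. Finish while still holding it firmly pressed down, and leave the other things on the bench where they are.

Things in the scene. Friction and masses are not known exactly. Their poses are not given: they have to be found in the camera images.
- jig: fixed dark steel jig, a block 220 (x) x 150 (y) x 24 mm high, origin at the centre of its underside; its top deck is 24 mm above the origin. +x runs from the open end with the pocket to the end with the hinged leaf; it points away from the robot, turned by up to 0.3 rad. z is up. Under the leaf stand two spacer strips, 8 mm high, 104 mm apart (inner faces at y = +-52 mm), and a stop bar whose near face is at x = 77 mm: a plate slid in comes up against it.
- pocket (a point): mouth of the round bearing pocket, at its centre, level with the deck (at x = -35 mm in the jig). The pocket is 55 mm in diameter with a 1.5 mm chamfer, and 16.5 mm deep: the right bearing sinks 1.5 mm below the deck, so the fingers cannot follow it to the floor. Hold it by its upper few millimetres, start it in the pocket and let it drop the last few millimetres.
- lap_edge (a point): fixed point in the jig at the middle of the free front edge of the closed leaf (jig x = 30 mm, 8 mm above the deck); axes as the jig's. Between deck and closed leaf there is a slot 8 mm high, open toward -x; the leaf's front 15 mm is bent up as a lip, rising to about 14 mm above the deck at this edge.
- leaf (a joint): steel lap leaf, 65 x 128 x 3 mm, hinged at its far end (jig x = 95 mm). 0 = closed, lying on its spacers; grows (rad) as the front edge is lifted. Held shut only by its weight and a weak spring: it lifts at about 1.5 N at its front edge. Keep it below about 0.1 rad.
- grip_bar (a point): centre of the grip bar of the loose aluminium cover plate (0.25 kg). The bar stands upright across the plate: 12 mm thick (along x), 50 mm long (along y), from the plate's top face 4 mm above its underside up to 34 mm; this point is 19 mm above the underside. Plate 140 (x) x 90 (y) x 4 mm. +x points to its front edge, 80 mm ahead of this point; the rear edge is 60 mm behind. It lies flat on the bench with the bar up.
- front_edge (a point): middle of the cover plate's front edge, at the underside; axes as the plate's. It is the edge that goes under the leaf.
- plate: the cover plate itself: origin at the centre of the underside of the 140 x 90 x 4 mm sheet, +x to its front edge, +z up. Two dark screw marks lie near its rear edge.
- small_center (a point): centre, half-way up, of the smaller ball bearing, 52 mm diameter, 15 mm high, lying flat on the bench: the one that fits the pocket. z is its axis.
- large_center (a point): centre, half-way up, of the larger ball bearing, 72 mm diameter, 18 mm high, lying flat on the bench; too big for the pocket, to be left alone.
- nut_a: loose steel nut, 19 x 22 x 10 mm, lying on the bench; leave alone.
- bolt_b: loose steel bolt, 52 mm long, 16 mm wide, lying on the bench; leave alone.
- marker: loose marker pen, 127 mm long, 17 mm thick, lying on the bench; leave alone.
There are look-alikes about, which are no part of the job. What is shaped like the part that bears small_center but pink is not meant.

How it is judged:
By the outcome, as a careful person would: the job done as asked, in the order asked, and still so for the second after the job is handed in, while the arm keeps its last pose, push and grip.
It also fails if it takes over 56 s, if anything falls off the work surface, if the arm or the gripper's body presses on something with over 40 N, if the wrist force passes 120 N, or if a joint passes its speed limit or range.

ROBOT

A 6-joint arm with a two-finger parallel gripper is mounted at the origin on a cart in front of the work surface, level with it; the furniture and walls round the work are solid. World frame = base frame: x ahead of the robot, y to its left, z up, the work surface at z = 0. Lengths are in m, angles in rad, forces in N, time in s.
With the tool pointing down it reaches from about 0.375 to 0.9 m from the base axis. Payload 3.1 kg.
Tool frame: the origin (TCP) lies at the very end of the fingers, on their centre line; the grasp point (between the pads) lies 19 mm behind it (manip.pinch_z is the distance from the TCP to the grasp point, in m); z points along the fingers, y is the direction in which the jaws open and shut (so a half turn about z gives the same grasp; the last joint's range is limited). The gripper opens to 85 mm and grips with 20 to 120 N. Pads are 22 mm wide; open, the fingers measure 114 mm over their backs; the gripper's body (76 mm by 85 mm) begins 54 mm behind the grasp point. The pads swing forward as they close: fully open they stand 13 mm farther back than shut.
Start: joints at [-1.383, 0.527, 1.433, -0, 1.181, -0.178], TCP at [0.224, -0.584, 0.231] pointing down, gripper open.
Joint ranges: [-3.08, 3.08], [-0.75, 2.2], [0.22, 2.44], [-1.43, 4.57], [0, 2.65], [-2.85, 2.85]. Speed limits (rad/s): [2.79, 2.79, 3.14, 3.14, 3.14, 3.14].

INTERFACE

Orientations are given as a unit quaternion [x, y, z, w].
In Python, from station import manip gives the robot as it stands.
- The arm moves only by the tool drive_tool, never from a script. Its argument "increments" is a list of rows, each a list of 7 numbers: the closure in counts, from 0 (fully open) to 255 (shut), then the shift along the tool's x, y, z in cm, then the turn, a rotation vector about the tool's x, y, z in rad. A call has 1 to 20 rows; each row is the pose to reach, as a shift and turn from the pose commanded when the call began, along the tool's axes at that moment; what a row does not reach only later rows make up. A row lasts 1/10 s, in which the tool goes at most 50 mm and 8.59 degrees, less where a joint would pass 70% of its speed; a pose out of reach is approached as far as the arm can. A call with a gripper value outside its range is refused whole. The fingers move at their own pace and stop on an object; "force" is the grip in N (left out, the last holds). Time passes only in rows, so rows that repeat a pose let the fingers close. It gives the time, the measured TCP pose, the force and the opening at its end, in the units of the state.
- manip.sense(): the state, without advancing time (a new reading comes with each control period).
- manip.snapshot(name): name is "scene" or "top"; returns the picture (384x512x3 uint8, red, green, blue); there is no depth.
- manip.camera_model(name): a dict with "mtx" (3x3 intrinsics, pixels), "cam_to_world" (4x4, takes a point from camera to world coordinates). Camera axes: x right, y down, z forward; pixel columns grow to the right and rows downward; lengths in m; the calibration is good to about 2 mm. A picture is of the moment at which its call begins. camera_model takes no time and is no camera call.
- manip.sign_off(): hands the job in, once; it reports no verdict.
The state is a dict: "t": time; "q": joint angles; "qd": joint speeds; "tau": joint torques, N m; "tcp_pos": TCP position; "tool_rot": TCP orientation; "force": force on the tool from outside, world axes, zero at the start; "ft_torque": the same for the moment, N m; "finger_gap": opening from 0.0 (shut) to 1.0 (fully open).
Only numpy, scipy, OpenCV 4.12 (cv2) and the standard library are available. Lean on these libraries where they do the work, as an engineer would, in place of code of your own. Each camera call takes 0.05 s, during which the arm holds its last target. There are 200 camera calls.

## Working session

There is one attempt and no reset: what is moved stays moved. The work goes in short steps, Python scripts to look and compute and a tool call to move; the robot and the scene stay as the last step left them, time stands still between calls to the robot, and variables do not carry over. Pictures are saved under pics/ and viewed, about 8 in all and at most 12, crops included, and the job is handed in when it is done.

Besides the shell and the picture viewer there is one more tool, called after ">>>" by a JSON object that holds its "op" and its "data", one argument or row to a line. drive_tool: Moves the arm, as the interface text tells. Its arguments: {"type":"object","properties":{"increments":{"type":"array","items":{"type":"array","items":{"type":"number"}}},"force":{"type":"number"}},"required":["increments"]}

```bash
mkdir -p pics; ls
python3 - <<'E'
from station import manip
import cv2,numpy as np
for n in("scene","top"):
    im=manip.snapshot(n); cv2.imwrite(f"pics/{n}0.png",im[:,:,::-1])
    c=manip.camera_model(n); print(n,np.round(c["mtx"],2).tolist(),np.round(c["cam_to_world"],4).tolist())
s=manip.sense(); print(s)
E
```

```text
pics
scene [[487.55, 0.0, 256.53], [0.0, 487.55, 195.52], [0.0, 0.0, 1.0]] [[-0.8563, -0.2635, 0.4441, -0.123], [-0.516, 0.4007, -0.7571, 1.1847], [0.0215, -0.8775, -0.479, 0.7363], [0.0, 0.0, 0.0, 1.0]]
top [[481.68, 0.0, 263.81], [0.0, 481.68, 191.44], [0.0, 0.0, 1.0]] [[0.0108, -0.9798, 0.1995, 0.2336], [-0.9999, -0.0099, 0.0051, 0.0983], [-0.003, -0.1996, -0.9799, 1.3888], [0.0, 0.0, 0.0, 1.0]]
{'t': 0.1, 'q': array([-1.38351637e+00,  5.28372283e-01,  1.43377307e+00,  8.35316963e-06,
        1.18139576e+00, -1.78523993e-01]), 'qd': array([ 0.00053477, -0.00277092, -0.00246845,  0.00082759, -0.00209611,
        0.00196677]), 'tau': array([-5.96873633e-04, -4.43307137e+01, -1.78585947e+01, -1.95431971e-04,
        3.87362714e-03, -6.95818187e-06]), 'tcp_pos': array([ 0.22345714, -0.58300251,  0.23043238]), 'tool_rot': array([ 9.83319834e-01,  1.81882255e-01, -4.02818654e-07, -9.74237944e-04]), 'force': array([-0.08523211, -0.38030222, -0.57000529]), 'ft_torque': array([-0.02640074,  0.01569776,  0.04583688]), 'finger_gap': 1.002145368524674}
```

View pics/top0.png

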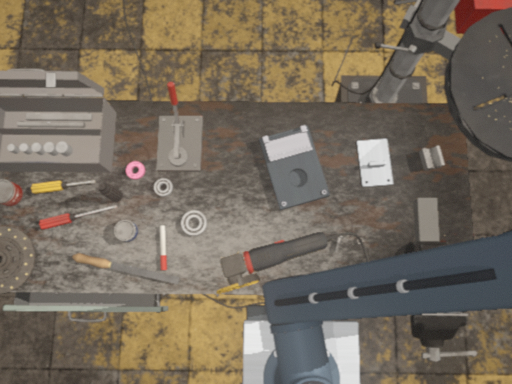

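View pics/scene0.png

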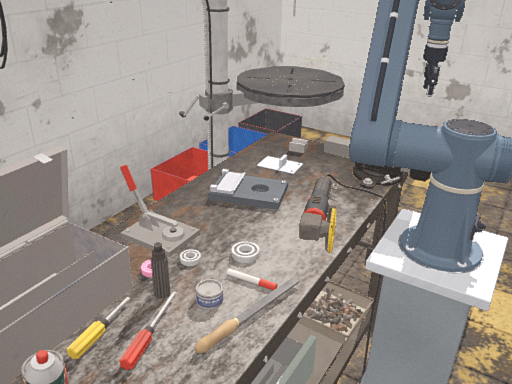

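Run:
```python
import cv2,numpy as np
t=cv2.imread("pics/top0.png"); s=cv2.imread("pics/scene0.png")
f=lambda im,x,y,w,h,W,H:cv2.resize(im[y:y+h,x:x+w],(W,H),interpolation=cv2.INTER_CUBIC)
a=f(t,255,118,100,75+20,400,380); b=f(t,350,130,100,95,400,380)
c=f(s,200,160,100,52,400,208); d=f(s,250,130,100,52,400,208)
cv2.imwrite("pics/crop.png",np.vstack([np.hstack([a,b]),np.hstack([c,d])]))
```

```text
(no output)
```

View pics/crop.png

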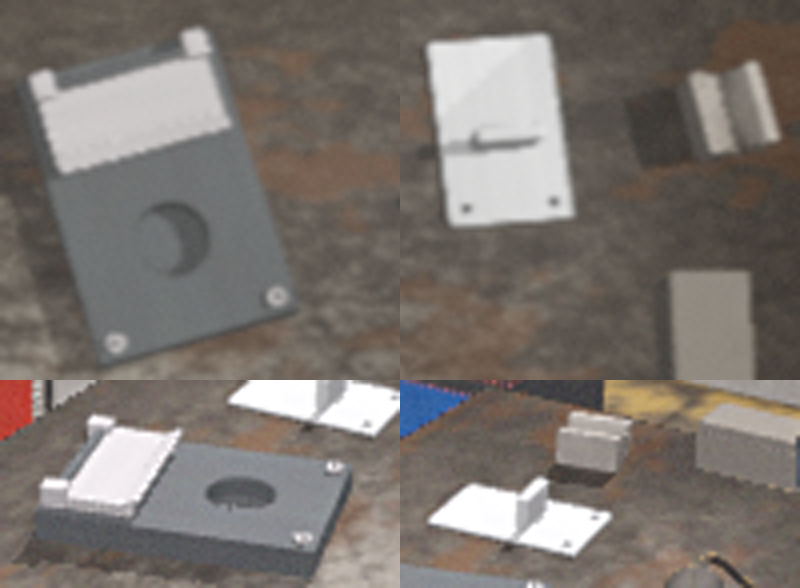

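```bash
cat > h.py <<'E'
import cv2,numpy as np
from station import manip
CM={n:manip.camera_model(n) for n in("scene","top")}
def ray(n,px,z):
    c=CM[n];T=np.array(c["cam_to_world"]);px=np.atleast_2d(px).astype(float)
    d=np.c_[px,np.ones(len(px))]@np.linalg.inv(c["mtx"]).T@T[:3,:3].T
    o=T[:3,3]; return o+d*((z-o[2])/d[:,2])[:,None]
def proj(n,P):
    c=CM[n];T=np.linalg.inv(c["cam_to_world"]);q=(np.atleast_2d(P)@T[:3,:3].T+T[:3,3])@np.array(c["mtx"]).T
    return q[:,:2]/q[:,2:]
def big(m,near):   # contour of the blob containing/closest to pixel
    cs=cv2.findContours(m.astype(np.uint8),cv2.RETR_EXTERNAL,cv2.CHAIN_APPROX_NONE)[0]
    cs=[c for c in cs if cv2.contourArea(c)>25]
    return max(cs,key=lambda c:cv2.pointPolygonTest(c,near,True))
def rect(P):
    (c,s,a)=cv2.minAreaRect((P[:,:2]*1000).astype(np.float32)); return np.round(c,1),np.round(s,1),round(a,2)
def up(im,k=4): return cv2.resize(im,None,fx=k,fy=k,interpolation=cv2.INTER_CUBIC)
def unup(c,k=4): return (c.reshape(-1,2)+.5)/k-.5
E
python3 - <<'E'
from h import *
t=up(cv2.imread("pics/top0.png")).astype(int); s=up(cv2.imread("pics/scene0.png")).astype(int)
V=lambda im:im.max(2)
for n,im,p in(("top",t,(376,155)),("scene",s,(278,167))):
    c=unup(big(V(im)>175,(p[0]*4,p[1]*4))); print("plate",n,rect(ray(n,c,.004)))
    P=ray(n,cv2.boxPoints(cv2.minAreaRect(c.astype(np.float32))),.004)
# jig mask
sat=lambda im:im[:,:,0]-im[:,:,2]
m=(sat(t)>5)&(V(t)<150)
c0=big(m,(300*4,195*4)); c=unup(c0); print("jig",rect(ray("top",c,.024)), cv2.contourArea(c0)/16)
ap=unup(cv2.approxPolyDP(c0,12,True)); print(np.round(np.c_[ap,ray("top",ap,.024)[:,:2]*1000],1).tolist())
# bright leaf
c=unup(big(V(t)>165,(290*4,145*4))); print("leaf",rect(ray("top",c,.035)))
for n,im,p in(("top",t,(376,155)),):
    for q,nm in(((163,187),"small"),((194,222),"large"),((298,178),"pocket")):
        x,y=q; r=20; g=im[(y-r)*4:(y+r)*4,(x-r)*4:(x+r)*4].mean(2); 
        print(nm,g[::16,::16].astype(int).tolist())
E
```

```text
plate top (array([ 608.7, -222.3]), array([141.4,  91. ]), 5.49)
plate scene (array([ 610.2, -239.7]), array([143.5, 139. ]), 5.07)
jig (array([ 178.2, -253.1]), array([297.9, 772.9]), 12.29) 17854.3125
[[511.4, 230.4, 405.8, -599.0], [266.1, 282.9, 251.9, 96.2], [262.9, 286.6, 241.5, 105.1], [268.6, 320.6, 150.2, 88.3], [281.4, 323.9, 142.0, 53.3], [270.6, 325.9, 136.4, 82.7], [275.6, 333.1, 117.5, 68.9], [277.4, 356.1, 57.6, 63.8], [271.9, 352.4, 67.2, 78.8], [267.1, 359.4, 49.0, 91.5], [263.4, 383.4, -12.3, 100.9], [334.1, 383.4, -10.2, -88.2], [335.1, 373.9, 13.9, -91.3], [331.6, 372.4, 17.6, -82.0], [336.1, 365.1, 36.3, -94.4], [330.4, 354.9, 62.5, -79.4], [326.4, 355.6, 60.4, -68.6], [320.6, 325.4, 139.2, -54.1], [323.4, 320.1, 153.2, -61.8], [511.4, 307.1, 193.5, -579.5]]
leaf (array([655.6,  37.6]), array([ 79.1, 133.2]), 16.65)
small [[193, 113, 94, 92, 140, 137, 139, 139, 133, 126], [199, 113, 97, 101, 89, 90, 88, 92, 92, 92], [154, 107, 98, 111, 111, 106, 104, 98, 92, 93], [110, 124, 109, 90, 135, 181, 154, 94, 100, 100], [109, 90, 93, 152, 177, 165, 175, 169, 94, 86], [91
[... 583 characters left out ...]
2, 122, 154, 140, 179, 155], [149, 125, 129, 188, 160, 200, 150, 205, 144, 152], [151, 147, 111, 122, 195, 193, 180, 137, 144, 156], [139, 149, 157, 156, 150, 140, 156, 152, 138, 149]]
pocket [[200, 163, 116, 109, 114, 112, 113, 115, 113, 113], [111, 113, 112, 113, 113, 112, 113, 115, 115, 113], [112, 112, 112, 115, 115, 115, 114, 114, 115, 115], [114, 113, 114, 113, 81, 78, 79, 116, 114, 115], [114, 113, 113, 112, 115, 99, 89, 83, 113, 113], [114, 113, 113, 113, 113, 115, 88, 83, 112, 113], [114, 114, 113, 112, 112, 114, 86, 91, 111, 112], [112, 112, 114, 114, 109, 92, 94, 112, 111, 111], [113, 113, 113, 114, 115, 114, 117, 113, 111, 112], [114, 114, 113, 113, 115, 115, 114, 114, 113, 113]]
```

Run:
```python
from h import *
T0=cv2.imread("pics/top0.png"); t=up(T0)
print("deck bgr",T0[195,305],"side?",T0[198:212,300].tolist())
# deck by flood fill
for tol in(10,16):
    m=np.zeros((t.shape[0]+2,t.shape[1]+2),np.uint8)
    cv2.floodFill(t.copy(),m,(310*4,190*4),0,(tol,)*3,(tol,)*3,4|cv2.FLOODFILL_MASK_ONLY|cv2.FLOODFILL_FIXED_RANGE)
    m=m[1:-1,1:-1]; c0=big(m,(310*4,190*4)); P=ray("top",unup(c0),.024)
    print("deck",rect(P),np.round(cv2.boxPoints(cv2.minAreaRect((P[:,:2]*1000).astype(np.float32))),1).tolist())
    # edges via approx poly
    ap=cv2.approxPolyDP(c0,14,True); print(np.round(ray("top",unup(ap),.024)[:,:2]*1000,1).tolist())
    # pocket shadow hole
    hs,_=cv2.findContours(m,cv2.RETR_CCOMP,cv2.CHAIN_APPROX_NONE)
    for h in hs:
        if 1000<cv2.contourArea(h)<20000:
            H=ray("top",unup(h),.024)*1000; print("hole",H.min(0)[:2],H.max(0)[:2],cv2.contourArea(h))
            # right arc (y<centre) = mouth rim: circle fit on points on far right
            A=H[:,:2]; hull=cv2.convexHull(A.astype(np.float32))[:,0]
            print("minEnc",cv2.minEnclosingCircle(A.astype(np.float32)))
# bearings
hsv=cv2.cvtColor(t,cv2.COLOR_BGR2HSV)
for nm,(x,y),r,h in(("small",(163,187),52,.015),("large",(194,222),72,.018)):
    R=int(r*.62/2.7*4*1.0)
    for th in(135,150):
        m=((t.min(2)>th)).astype(np.uint8); roi=np.zeros_like(m); cv2.circle(roi,(x*4,y*4),R,1,-1)
        m=cv2.morphologyEx(m*roi,cv2.MORPH_CLOSE,np.ones((9,9)))
        c=unup(big(m,(x*4.,y*4.))); hl=cv2.convexHull(c.astype(np.float32))[:,0]
        P=ray("top",hl,h)*1000; print(nm,th,cv2.fitEllipse(P[:,:2].astype(np.float32)))
```

```text
deck bgr [119 118 115] side? [[115, 116, 113], [116, 117, 114], [118, 118, 116], [117, 120, 115], [115, 115, 111], [97, 98, 96], [76, 82, 87], [85, 94, 110], [97, 108, 122], [108, 119, 131], [109, 120, 132], [110, 122, 134], [109, 117, 129], [107, 115, 126]]
deck (array([588.6,  18.4]), array([219.8, 150.8]), 17.26) [[461.29998779296875, 57.79999923706055], [506.0, -86.19999694824219], [716.0, -21.0], [671.2000122070312, 123.0]]
[[714.9, -18.3], [637.1, -36.2], [594.7, 97.3], [463.9, 57.3], [507.0, -83.3]]
hole [526.03375042 -21.55546791] [584.28223954  29.30674562] 2603.0
minEnc ((554.96435546875, 7.166073322296143), 29.405502319335938)
deck (array([586.6,  15.6]), array([236.9, 156.1]), 16.97) [[450.5, 55.70000076293945], [496.1000061035156, -93.5999984741211], [722.7000122070312, -24.5], [677.2000122070312, 124.9000015258789]]
[[717.2, -16.1], [697.5, 9.3], [675.5, 115.1], [463.2, 58.0], [500.5, -91.8]]
hole [527.52241048 -20.1452661 ] [582.84232659  24.20244862] 2201.5
minEnc ((555.3404541015625, 6.72471284866333), 28.32256507873535)
hole [601.61985785 -38.42364458] [717.19422488 113.64193969] 16851.5
minEnc ((658.8088989257812, 37.579322814941406), 78.22820281982422)
small 135 ((524.5444946289062, 400.24908447265625), (53.42083740234375, 56.079097747802734), 155.5127716064453)
small 150 ((524.660400390625, 400.4615173339844), (51.45756149291992, 54.32045364379883), 160.3978271484375)
large 135 ((417.683349609375, 301.4969177246094), (83.8370590209961, 85.95716094970703), 24.59611701965332)
large 150 ((420.35003662109375, 305.8565368652344), (72.983642578125, 74.92434692382812), 166.11744689941406)
```

```bash
cat >> h.py <<'E'
from scipy.spatial.transform import Rotation as Ro
def to(*targets):  # targets: (x,y,z mm, psi deg) -> increments cm / rotvec
    s=manip.sense(); R=Ro.from_quat(s["tool_rot"]).as_matrix(); p=s["tcp_pos"]*1000
    X=R[:,0]; print("t",round(s["t"],2),"tcp",p.round(1),"psi",round(np.degrees(np.arctan2(X[1],X[0])),2),"tilt",np.degrees(R[:2,2]).round(2),"F",s["force"].round(1),"gap",round(s["finger_gap"]*85,1),"q6",s["q"][5].round(2))
    for x,y,z,ps in targets:
        a=np.radians(ps); G=np.c_[[np.cos(a),np.sin(a),0],[np.sin(a),-np.cos(a),0],[0,0,-1]]
        print((x,y,z,ps),((R.T@(np.array([x,y,z])-p))/10).round(2).tolist(),Ro.from_matrix(R.T@G).as_rotvec().round(4).tolist())
E
python3 - <<'E'
from h import *
to((550,-100,250,21),(524.6,400.4,120,21),(524.6,400.4,40,21))
E
```

```text
t 0.1 tcp [ 223.5 -583.   230.4] psi 20.96 tilt [-0.02  0.11] F [-0.1 -0.4 -0.6] gap 85.2 q6 -0.18
(550, -100, 250, 21) [47.77, -33.43, -1.88] [-0.0019, -0.0004, -0.0007]
(524.6, 400.4, 120, 21) [63.29, -81.04, 11.22] [-0.0019, -0.0004, -0.0007]
(524.6, 400.4, 40, 21) [63.29, -81.03, 19.22] [-0.0019, -0.0004, -0.0007]
```

>>> {"op": "drive_tool", "data": {
  "increments": [
    [0,47.77,-33.43,-1.9,0,0,0],
    [0,47.77,-33.43,-1.9,0,0,0],
    [0,47.77,-33.43,-1.9,0,0,0],
    [0,47.77,-33.43,-1.9,0,0,0],
    [0,47.77,-33.43,-1.9,0,0,0],
    [0,47.77,-33.43,-1.9,0,0,0],
    [0,47.77,-33.43,-1.9,0,0,0],
    [0,47.77,-33.43,-1.9,0,0,0],
    [0,47.77,-33.43,-1.9,0,0,0],
    [0,47.77,-33.43,-1.9,0,0,0],
    [0,47.77,-33.43,-1.9,0,0,0],
    [0,47.77,-33.43,-1.9,0,0,0],
    [0,47.77,-33.43,-1.9,0,0,0],
    [0,55,-58,-1.9,0,0,0],
    [0,55,-58,-1.9,0,0,0],
    [0,55,-58,-1.9,0,0,0],
    [0,55,-58,-1.9,0,0,0],
    [0,55,-58,-1.9,0,0,0],
    [0,55,-58,-1.9,0,0,0],
    [0,63.3,-81.0,0,0,0,0]
  ]
}}

```text
t: 2.1
tcp_pos: [0.5294, 0.2018, 0.2465]
tool_rot: [0.984, 0.18, 0.0, 0.001]
force: [1.1, -0.1, 0.2]
finger_gap: 1.001
```

Run:
```python
from h import *
to((524.6,400.4,120,21),(524.6,400.4,40,21))
```

```text
t 2.1 tcp [529.4 201.8 246.5] psi 20.75 tilt [ 0.03 -0.17] F [ 1.1 -0.1  0.2] gap 85.1 q6 1.38
(524.6, 400.4, 120, 21) [6.6, -18.78, 12.59] [0.003, 0.0005, -0.0043]
(524.6, 400.4, 40, 21) [6.6, -18.8, 20.59] [0.003, 0.0005, -0.0043]
```

>>> {"op": "drive_tool", "data": {
  "increments": [
    [0,6.2,-18.0,3,0,0,0],
    [0,6.2,-18.0,3,0,0,0],
    [0,6.2,-18.0,3,0,0,0],
    [0,6.2,-18.0,3,0,0,0],
    [0,6.2,-18.0,3,0,0,0],
    [0,6.2,-18.0,18,0,0,0],
    [0,6.2,-18.0,18,0,0,0],
    [0,6.2,-18.0,18,0,0,0],
    [0,6.2,-18.0,18,0,0,0],
    [0,6.2,-18.0,18,0,0,0]
  ]
}}

```text
t: 3.1
tcp_pos: [0.5225, 0.3931, 0.0659]
tool_rot: [0.983, 0.181, -0.001, 0.001]
force: [-0.4, -0.2, 0.9]
finger_gap: 0.996
```

Run:
```python
from h import *
to((524.6,400.4,120,21),(524.6,400.4,6,21))
cv2.imwrite("pics/top1.png",manip.snapshot("top")[:,:,::-1]);im=manip.snapshot("scene");cv2.imwrite("pics/s1.png",up(im[200:330,110:290,::-1],3));
```

```text
t 3.1 tcp [522.5 393.1  65.9] psi 20.88 tilt [-0.14 -0.1 ] F [-0.4 -0.2  0.9] gap 84.7 q6 1.68
(524.6, 400.4, 120, 21) [0.44, -0.6, -5.41] [0.0007, 0.0028, -0.0022]
(524.6, 400.4, 6, 21) [0.48, -0.61, 5.99] [0.0007, 0.0028, -0.0022]
```

View pics/s1.png

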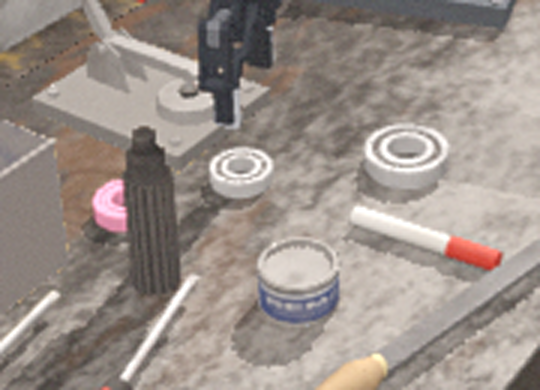

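Run:
```python
from h import *
print("scene bearing centre(top face ~ px 190.3,255)",ray("scene",[[190.7,256.7]],.0075).round(4),proj("scene",[[.5246,.4004,.0075]]))
to((524.6,400.4,30,21),(524.6,400.4,6,21))
```

```text
scene bearing centre(top face ~ px 190.3,255) [[0.5253 0.4003 0.0075]] [[190.89911164 256.81060372]]
t 3.2 tcp [525.  395.1  69.9] psi 20.91 tilt [0.31 0.15] F [ 0.7 -0.2  0.3] gap 85.0 q6 1.68
(524.6, 400.4, 30, 21) [0.13, -0.51, 3.99] [-0.0004, -0.006, -0.0016]
(524.6, 400.4, 6, 21) [0.12, -0.5, 6.39] [-0.0004, -0.006, -0.0016]
```

>>> {"op": "drive_tool", "data": {
  "increments": [
    [0,0.1,-0.5,3,0,0,0],
    [0,0.1,-0.5,5,0,0,0],
    [0,0.1,-0.5,6,0,0,0],
    [0,0.1,-0.5,6.4,0,0,0],
    [0,0.1,-0.5,6.4,0,0,0],
    [0,0.1,-0.5,6.4,0,0,0]
  ]
}}

```text
t: 3.8
tcp_pos: [0.5226, 0.4004, 0.0042]
tool_rot: [0.983, 0.182, 0.001, -0.0]
force: [-1.0, 0.8, 0.1]
finger_gap: 0.999
```

Run:
```python
from h import *
to((524.8,400.4,6,21))
```

```text
t 3.8 tcp [522.6 400.4   4.2] psi 20.96 tilt [0.16 0.08] F [-1.   0.8  0.1] gap 84.9 q6 1.69
(524.8, 400.4, 6, 21) [0.21, 0.08, -0.18] [-0.0003, -0.0031, -0.0007]
```

>>> {"op": "drive_tool", "data": {
  "increments": [
    [0,0.1,0,-0.15,0,0,0],
    [0,0.1,0,-0.15,0,0,0],
    [0,0.1,0,-0.15,0,0,0]
  ]
}}

```text
t: 4.1
tcp_pos: [0.5227, 0.4004, 0.0045]
tool_rot: [0.983, 0.182, 0.0, -0.0]
force: [-0.4, -0.3, -0.1]
finger_gap: 1.002
```

Run:
```python
from h import *
to((524.8,400.4,6,21))
for i in range(6): manip.snapshot("top"); s=manip.sense(); print((s["tcp_pos"]*1000).round(1),s["qd"].round(3)[:3])
```

```text
t 4.1 tcp [522.7 400.4   4.5] psi 20.96 tilt [0.05 0.02] F [-0.4 -0.3 -0.1] gap 85.1 q6 1.69
(524.8, 400.4, 6, 21) [0.2, 0.08, -0.15] [-0.0001, -0.0009, -0.0007]
[522.5 400.3   4.3] [-0.001  0.006  0.003]
[522.4 400.3   4.1] [0.001 0.004 0.002]
[522.3 400.2   4. ] [-0.001  0.001  0.001]
[522.3 400.2   3.9] [-0.     0.001  0.001]
[522.3 400.2   3.9] [ 0.     0.    -0.001]
[522.3 400.2   3.8] [-0.001  0.001 -0.001]
```

>>> {"op": "drive_tool", "data": {
  "increments": [
    [0,0.24,0.07,-0.2,0,0,0],
    [0,0.24,0.07,-0.2,0,0,0],
    [0,0.24,0.07,-0.2,0,0,0],
    [255,0.24,0.07,-0.2,0,0,0],
    [255,0.24,0.07,-0.2,0,0,0],
    [255,0.24,0.07,-0.2,0,0,0],
    [255,0.24,0.07,-0.2,0,0,0],
    [255,0.24,0.07,-0.2,0,0,0],
    [255,0.24,0.07,-0.2,0,0,0],
    [255,0.24,0.07,-0.2,0,0,0],
    [255,0.24,0.07,-0.2,0,0,0],
    [255,0.24,0.07,-0.2,0,0,0],
    [255,0.24,0.07,-0.2,0,0,0]
  ],
  "force": 40
}}

```text
t: 5.7
tcp_pos: [0.5249, 0.4005, 0.0064]
tool_rot: [0.983, 0.182, 0.0, -0.0]
force: [-1.3, -1.0, 5.5]
finger_gap: 0.579
```

Run:
```python
from h import *
to((524.8,400.4,6,21))
cv2.imwrite("pics/s2.png",up(manip.snapshot("scene")[200:290,140:260,::-1],6)); to((524.8,400.4,120,21))
```

```text
t 5.7 tcp [524.9 400.5   6.4] psi 20.96 tilt [0.01 0.01] F [-1.3 -1.   5.5] gap 49.2 q6 1.69
(524.8, 400.4, 6, 21) [-0.01, 0.0, 0.04] [-0.0, -0.0002, -0.0007]
t 5.75 tcp [524.8 400.5   6.4] psi 20.96 tilt [0. 0.] F [-1.2 -1.4  5.9] gap 49.1 q6 1.69
(524.8, 400.4, 120, 21) [-0.01, 0.01, -11.36] [-0.0, -0.0001, -0.0007]
```

View pics/s2.png

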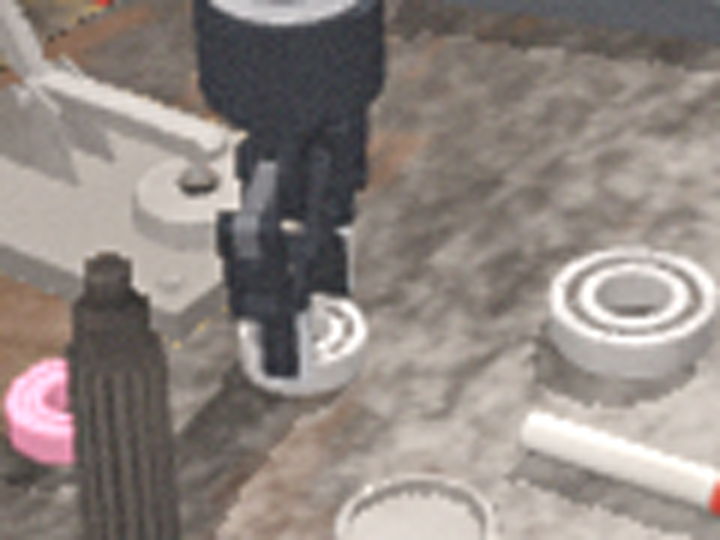

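>>> {"op": "drive_tool", "data": {
  "increments": [
    [60,0,0,0,0,0,0],
    [60,0,0,0,0,0,0],
    [60,0,0,0,0,0,0],
    [60,0,0,-0.4,0,0,0],
    [60,0,0,-0.4,0,0,0],
    [60,0,0,-0.4,0,0,0],
    [255,0,0,-0.4,0,0,0],
    [255,0,0,-0.4,0,0,0],
    [255,0,0,-0.4,0,0,0],
    [255,0,0,-0.4,0,0,0],
    [255,0,0,-0.4,0,0,0],
    [255,0,0,-0.4,0,0,0],
    [255,0,0,-2.5,0,0,0],
    [255,0,0,-6,0,0,0],
    [255,0,0,-10,0,0,0],
    [255,0,0,-14,0,0,0],
    [255,0,0,-14,0,0,0],
    [255,0,0,-14,0,0,0]
  ],
  "force": 50
}}

```text
t: 7.55
tcp_pos: [0.5251, 0.4006, 0.1468]
tool_rot: [0.983, 0.182, 0.001, -0.0]
force: [0.3, 0.7, -0.5]
finger_gap: 0.554
```

Run:
```python
from h import *
to((555.2,7.5,150,21),(555.2,7.5,70,21))
```

```text
t 7.55 tcp [525.1 400.6 146.8] psi 20.96 tilt [0.09 0.05] F [ 0.3  0.7 -0.5] gap 47.1 q6 1.69
(555.2, 7.5, 150, 21) [-11.25, 37.78, -0.35] [-0.0002, -0.0018, -0.0007]
(555.2, 7.5, 70, 21) [-11.27, 37.79, 7.65] [-0.0002, -0.0018, -0.0007]
```

>>> {"op": "drive_tool", "data": {
  "increments": [
    [255,-11.25,37.8,-0.3,0,0,0],
    [255,-11.25,37.8,-0.3,0,0,0],
    [255,-11.25,37.8,-0.3,0,0,0],
    [255,-11.25,37.8,-0.3,0,0,0],
    [255,-11.25,37.8,-0.3,0,0,0],
    [255,-11.25,37.8,-0.3,0,0,0],
    [255,-11.25,37.8,-0.3,0,0,0],
    [255,-11.25,37.8,-0.3,0,0,0],
    [255,-11.25,37.8,-0.3,0,0,0],
    [255,-11.25,37.8,-0.3,0,0,0],
    [255,-11.25,37.8,4,0,0,0],
    [255,-11.25,37.8,7.6,0,0,0],
    [255,-11.25,37.8,7.6,0,0,0],
    [255,-11.25,37.8,7.6,0,0,0],
    [255,-11.25,37.8,7.6,0,0,0],
    [255,-11.25,37.8,7.6,0,0,0]
  ]
}}

```text
t: 9.15
tcp_pos: [0.5563, 0.0075, 0.0718]
tool_rot: [0.983, 0.182, 0.002, 0.001]
force: [-0.3, 0.3, -0.4]
finger_gap: 0.553
```

Run:
```python
from h import *
a=manip.snapshot("scene");b=manip.snapshot("top");cv2.imwrite("pics/s3r.png",a[:,:,::-1]);cv2.imwrite("pics/t3r.png",b[:,:,::-1])
cv2.imwrite("pics/s3.png",np.hstack([up(a[140:220,200:300,::-1],4),up(b[140:220,250:350,::-1],4)])); to((555.2,7.5,50,21))
```

```text
t 9.25 tcp [556.    7.3  71.5] psi 20.98 tilt [ 0.18 -0.03] F [-0.2 -0.4 -1.1] gap 46.7 q6 1.02
(555.2, 7.5, 50, 21) [-0.07, -0.05, 2.15] [0.0016, -0.0027, -0.0003]
```

View pics/s3.png

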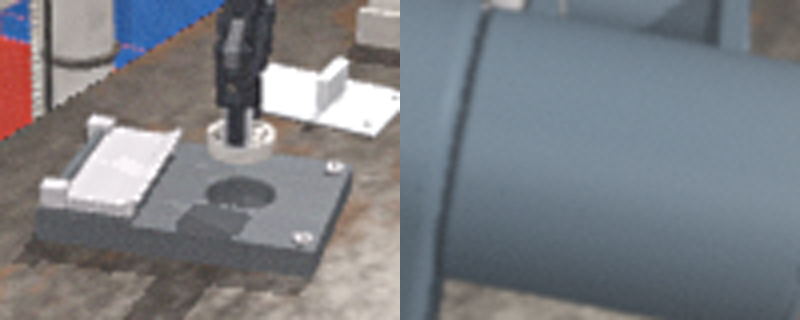

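Run:
```python
from h import *
print(proj("scene",[[.5552,.0078,.024],[.556,.0073,.069]]).round(2))
s=cv2.imread("pics/scene0.png"); t=up(s,4); g=t[:,:,1]
m=np.zeros((g.shape[0],g.shape[1]),np.uint8); m[176*4:200*4,244*4:276*4]=1
print(s[165:205:3,238,1],np.median(s[182:196,240:246],(0,1)))
for th in(85,92,98):
    c=unup(big((g<th)&(m>0),(255*4.,188*4.))); h=cv2.convexHull(c.astype(np.float32))[:,0]; e=cv2.fitEllipse(h); P=ray("scene",h,.024)*1000
    print(th,np.round(e[0],2),np.round(e[1],1),cv2.fitEllipse(P[:,:2].astype(np.float32)))
s=cv2.imread("pics/s3r.png"); t=up(s,4); mm=np.zeros(t.shape[:2],np.uint8); mm[166*4:183*4,246*4:274*4]=1
for th in(135,150):
    c=unup(big(cv2.morphologyEx(((t.min(2)>th)&(mm>0)).astype(np.uint8),cv2.MORPH_CLOSE,np.ones((25,25))),(262*4.,178*4.))); h=cv2.convexHull(c.astype(np.float32))[:,0]; print("brg",h.min(0),h.max(0),(h.min(0)+h.max(0))/2)
```

```text
[[260.05 187.53]
 [260.27 174.56]]
[107 115 103 241 233 231 249  93 140 138 140  81  82  85] [144. 139. 138.]
85 [253.62 187.36] [2.9 4.6] ((572.6796264648438, 17.919958114624023), (11.561222076416016, 24.979265213012695), 15.115269660949707)
92 [259.71 188.  ] [ 6.7 16.9] ((554.6071166992188, 10.86343765258789), (44.957916259765625, 53.20283126831055), 119.29081726074219)
98 [259.79 187.82] [ 6.6 17.5] ((554.9906616210938, 9.708964347839355), (44.54880905151367, 54.84480285644531), 123.4553451538086)
brg [246.625 165.625] [273.375 182.375] [260. 174.]
brg [251.375 165.625] [273.375 180.875] [262.375 173.25 ]
```

>>> {"op": "drive_tool", "data": {
  "increments": [
    [255,-0.09,-0.08,1.5,0,0,0],
    [255,-0.09,-0.08,3.0,0,0,0],
    [255,-0.09,-0.08,3.5,0,0,0],
    [255,-0.09,-0.08,3.5,0,0,0],
    [255,-0.09,-0.08,3.5,0,0,0],
    [255,-0.09,-0.08,3.5,0,0,0],
    [255,-0.09,-0.08,3.5,0,0,0],
    [255,-0.09,-0.08,3.5,0,0,0]
  ]
}}

```text
t: 10.05
tcp_pos: [0.5541, 0.0076, 0.0354]
tool_rot: [0.983, 0.182, 0.0, 0.0]
force: [-0.2, 0.4, -1.3]
finger_gap: 0.547
```

Run:
```python
from h import *
to((555.2,7.8,32,21),(555.2,7.8,27,21))
```

```text
t 10.05 tcp [554.1   7.6  35.4] psi 20.96 tilt [ 0.04 -0.01] F [-0.2  0.4 -1.3] gap 46.5 q6 1.02
(555.2, 7.8, 32, 21) [0.11, 0.02, 0.34] [0.0004, -0.0007, -0.0007]
(555.2, 7.8, 27, 21) [0.11, 0.02, 0.84] [0.0004, -0.0007, -0.0007]
```

>>> {"op": "drive_tool", "data": {
  "increments": [
    [255,0.1,0.02,0.0,0,0,0],
    [255,0.1,0.02,0.2,0,0,0],
    [255,0.1,0.02,0.4,0,0,0],
    [255,0.1,0.02,0.6,0,0,0],
    [255,0.1,0.02,0.6,0,0,0]
  ]
}}

```text
t: 10.55
tcp_pos: [0.5546, 0.0078, 0.0285]
tool_rot: [0.983, 0.182, -0.0, -0.0]
force: [0.4, 0.0, -0.4]
finger_gap: 0.551
```

Run:
```python
from h import *
to((555.2,7.8,27,21))
```

```text
t 10.55 tcp [554.6   7.8  28.5] psi 20.96 tilt [-0.04  0.01] F [ 0.4  0.  -0.4] gap 46.8 q6 1.02
(555.2, 7.8, 27, 21) [0.05, 0.02, 0.15] [-0.0003, 0.0006, -0.0007]
```

>>> {"op": "drive_tool", "data": {
  "increments": [
    [255,0.03,0,0.2,0,0,0],
    [255,0.03,0,0.25,0,0,0],
    [255,0.03,0,0.25,0,0,0],
    [255,0.03,0,0.25,0,0,0]
  ]
}}

```text
t: 10.95
tcp_pos: [0.5549, 0.008, 0.0263]
tool_rot: [0.983, 0.182, -0.0, -0.0]
force: [-0.2, 0.2, -1.9]
finger_gap: 0.555
```

Run:
```python
from h import *
to((555.2,7.8,27,21))
```

```text
t 10.95 tcp [554.9   8.   26.3] psi 20.96 tilt [-0.03  0.01] F [-0.2  0.2 -1.9] gap 47.1 q6 1.02
(555.2, 7.8, 27, 21) [0.02, 0.03, -0.07] [-0.0003, 0.0004, -0.0007]
```

>>> {"op": "drive_tool", "data": {
  "increments": [
    [150,0,0,0,0,0,0],
    [100,0,0,0,0,0,0],
    [0,0,0,0,0,0,0],
    [0,0,0,0,0,0,0],
    [0,0,0,0,0,0,0],
    [0,0,0,0,0,0,0],
    [0,0,0,-4,0,0,0],
    [0,0,0,-9,0,0,0],
    [0,0,0,-12,0,0,0],
    [0,0,0,-12,0,0,0]
  ]
}}

```text
t: 11.95
tcp_pos: [0.5585, 0.0074, 0.1511]
tool_rot: [0.983, 0.182, 0.005, 0.002]
force: [1.4, 0.3, -0.3]
finger_gap: 0.997
```

Run:
```python
from h import *
to((598.7,-223.3,140,95.5))
cv2.imwrite("pics/s4r.png",manip.snapshot("scene")[:,:,::-1])
```

```text
t 11.95 tcp [558.5   7.4 151.1] psi 20.97 tilt [ 0.59 -0.11] F [ 1.4  0.3 -0.3] gap 84.8 q6 1.02
(598.7, -223.3, 140, 95.5) [-4.51, 22.98, 1.19] [0.0104, -0.0041, -1.3008]
```

>>> {"op": "drive_tool", "data": {
  "increments": [
    [0,-4.5,23,1,0,0,-1.3],
    [0,-4.5,23,1,0,0,-1.3],
    [0,-4.5,23,1,0,0,-1.3],
    [0,-4.5,23,1,0,0,-1.3],
    [0,-4.5,23,1,0,0,-1.3],
    [0,-4.5,23,1,0,0,-1.3],
    [0,-4.5,23,1,0,0,-1.3],
    [0,-4.5,23,1,0,0,-1.3],
    [0,-4.5,23,1,0,0,-1.3],
    [0,-4.5,23,1,0,0,-1.3],
    [0,-4.5,23,1,0,0,-1.3],
    [0,-4.5,23,5,0,0,-1.3],
    [0,-4.5,23,5,0,0,-1.3],
    [0,-4.5,23,5,0,0,-1.3],
    [0,-4.5,23,5,0,0,-1.3],
    [0,-4.5,23,5,0,0,-1.3],
    [0,-4.5,23,5,0,0,-1.3]
  ]
}}

```text
t: 13.7
tcp_pos: [0.5961, -0.2233, 0.0978]
tool_rot: [0.673, 0.74, 0.0, 0.001]
force: [-0.3, -0.2, -0.5]
finger_gap: 1.001
```

Run:
```python
from h import *
a=manip.snapshot("scene");b=manip.snapshot("top");cv2.imwrite("pics/s5r.png",a[:,:,::-1]);cv2.imwrite("pics/t5r.png",b[:,:,::-1])
cv2.imwrite("pics/s5.png",np.vstack([np.hstack([up(a[160:220,200:300,::-1],4),up(a[130:190,240:340,::-1],4)]),np.hstack([up(b[140:220,250:350,::-1],4),up(b[130:210,330:430,::-1],4)])]))
to((598.7,-223.3,40,95.5))
```

```text
t 13.8 tcp [ 595.8 -223.2   97.4] psi 95.44 tilt [ 0.08 -0.04] F [-0.3  0.2  1. ] gap 84.9 q6 -0.63
(598.7, -223.3, 40, 95.5) [-0.04, 0.28, 5.74] [0.0012, 0.0009, -0.0011]
```

View pics/s5.png

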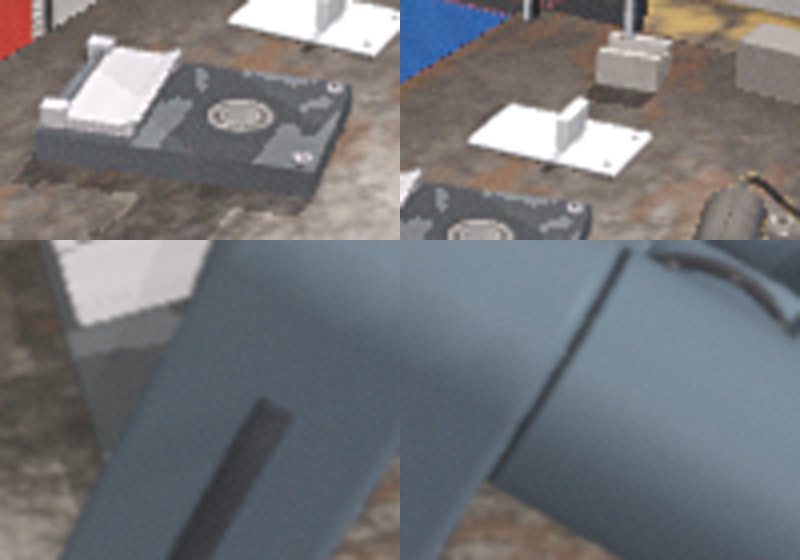

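Run:
```python
from h import *
a=np.radians(5.5); u=np.array([np.cos(a),np.sin(a),0]);v=np.array([-u[1],u[0],0]); b=np.array([.5987,-.2233,0])
z=np.array([0,0,1])
print("tcp",proj("scene",[[.5958,-.2232,.0974]]).round(1))
P=[b+v*s*.025+u*q*.006+z*.034 for s in(1,-1) for q in(1,-1)]; print("bar top",proj("scene",P).round(1).tolist())
Q=[b+u*x+v*y*.045+z*.004 for x in(.08,-.06) for y in(1,-1)]; print("plate",proj("scene",Q).round(1).tolist())
s=cv2.imread("pics/s5r.png"); c=big(up(s).max(2)>175,(270*4,165*4)); h=unup(cv2.convexHull(c)); print("L",h[h[:,0].argmin()],"R",h[h[:,0].argmax()],"T",h[h[:,1].argmin()],"B",h[h[:,1].argmax()])
# bar shading face
cv2.imwrite("pics/s5b.png",up(s[90:185,245:325],6))
```

```text
tcp [[284.5 139.9]]
bar top [[278.6, 158.7], [281.7, 159.4], [284.1, 153.6], [287.2, 154.3]]
plate [[256.8, 164.4], [267.3, 155.3], [293.5, 172.5], [302.8, 162.9]]
L [256.875 165.125] R [302.375 163.375] T [285.125 153.875] B [293.375 173.375]
```

View pics/s5b.png

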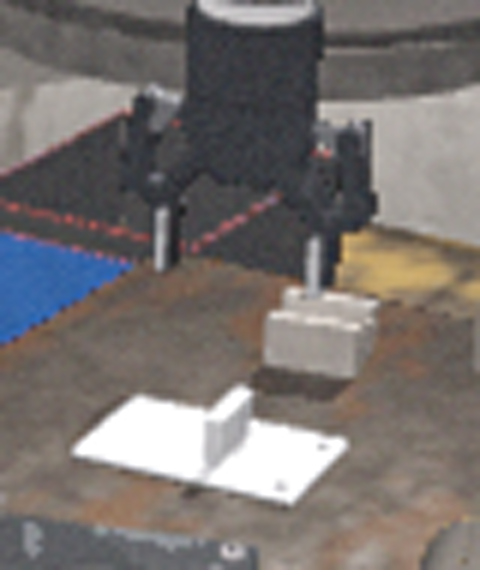

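>>> {"op": "drive_tool", "data": {
  "increments": [
    [0,0,0.3,3,0,0,0],
    [0,0,0.3,6,0,0,0],
    [0,0,0.3,8.5,0,0,0],
    [0,0,0.3,8.5,0,0,0],
    [0,0,0.3,8.5,0,0,0],
    [0,0,0.3,8.5,0,0,0],
    [0,0,0.3,8.5,0,0,0]
  ]
}}

```text
t: 14.5
tcp_pos: [0.5995, -0.2233, 0.0132]
tool_rot: [0.673, 0.74, 0.0, 0.002]
force: [0.0, -0.2, -0.3]
finger_gap: 0.999
```

Run:
```python
from h import *
to((598.7,-223.3,8.5,95.5))
```

```text
t 14.5 tcp [ 599.5 -223.3   13.2] psi 95.44 tilt [ 0.16 -0.09] F [ 0.  -0.2 -0.3] gap 84.9 q6 -0.63
(598.7, -223.3, 8.5, 95.5) [0.01, -0.08, 0.47] [0.0027, 0.0019, -0.001]
```

>>> {"op": "drive_tool", "data": {
  "increments": [
    [0,0,0,0.2,0,0,0],
    [0,0,0,0.2,0,0,0],
    [0,0,0,0.2,0,0,0],
    [150,0,0,0.2,0,0,0],
    [200,0,0,0.2,0,0,0],
    [255,0,0,0.2,0,0,0],
    [255,0,0,0.2,0,0,0],
    [255,0,0,0.2,0,0,0],
    [255,0,0,0.2,0,0,0],
    [255,0,0,0.2,0,0,0],
    [255,0,0,0.2,0,0,0],
    [255,0,0,0.2,0,0,0],
    [255,0,0,0.2,0,0,0],
    [255,0,0,0.2,0,0,0]
  ],
  "force": 80
}}

```text
t: 15.9
tcp_pos: [0.5986, -0.2227, 0.0097]
tool_rot: [0.673, 0.74, 0.0, 0.0]
force: [0.8, 1.1, 3.3]
finger_gap: 0.126
```

Run:
```python
from h import *
to((598.7,-223.3,100,95.5))
```

```text
t 15.9 tcp [ 598.6 -222.7    9.7] psi 95.45 tilt [ 0.02 -0.01] F [0.8 1.1 3.3] gap 10.7 q6 -0.63
(598.7, -223.3, 100, 95.5) [-0.06, 0.01, -9.03] [0.0004, 0.0003, -0.0009]
```

>>> {"op": "drive_tool", "data": {
  "increments": [
    [255,0,0,-1,0,0,0],
    [255,0,0,-3,0,0,0],
    [255,0,0,-6,0,0,0],
    [255,0,0,-9,0,0,0],
    [255,0,0,-9,0,0,0],
    [255,0,0,-9,0,0,0],
    [255,0,0,-9,0,0,0]
  ]
}}

```text
t: 16.6
tcp_pos: [0.5969, -0.2218, 0.0977]
tool_rot: [0.673, 0.74, -0.0, -0.002]
force: [0.4, 0.0, -3.5]
finger_gap: 0.121
```

Run:
```python
from h import *
to((531.3,0.7,100,107.2),(531.3,0.7,60,107.2))
```

```text
t 16.6 tcp [ 596.9 -221.8   97.7] psi 95.44 tilt [-0.2   0.11] F [ 0.4  0.  -3.5] gap 10.3 q6 -0.63
(531.3, 0.7, 100, 107.2) [22.78, -4.42, -0.16] [-0.003, -0.0026, -0.2052]
(531.3, 0.7, 60, 107.2) [22.77, -4.41, 3.84] [-0.003, -0.0026, -0.2052]
```

>>> {"op": "drive_tool", "data": {
  "increments": [
    [255,4,-0.8,-0.2,0,0,-0.05],
    [255,8,-1.6,-0.2,0,0,-0.1],
    [255,12,-2.4,-0.2,0,0,-0.15],
    [255,16,-3.2,-0.2,0,0,-0.205],
    [255,20,-4,-0.2,0,0,-0.205],
    [255,22.8,-4.4,-0.2,0,0,-0.205],
    [255,22.8,-4.4,-0.2,0,0,-0.205],
    [255,22.8,-4.4,-0.2,0,0,-0.205],
    [255,22.8,-4.4,2,0,0,-0.205],
    [255,22.8,-4.4,3.8,0,0,-0.205],
    [255,22.8,-4.4,3.8,0,0,-0.205],
    [255,22.8,-4.4,3.8,0,0,-0.205],
    [255,22.8,-4.4,3.8,0,0,-0.205],
    [255,22.8,-4.4,3.8,0,0,-0.205]
  ]
}}

```text
t: 18.0
tcp_pos: [0.5337, -0.0004, 0.0622]
tool_rot: [0.594, 0.805, 0.0, 0.001]
force: [0.4, -0.2, -2.6]
finger_gap: 0.125
```

Run:
```python
from h import *
a=manip.snapshot("scene");b=manip.snapshot("top");cv2.imwrite("pics/s6r.png",a[:,:,::-1]);cv2.imwrite("pics/t6r.png",b[:,:,::-1])
cv2.imwrite("pics/s6.png",np.vstack([up(a[140:220,190:310,::-1],5)[:, :600],up(b[130:170,250:370,::-1],5)]))
to((531.3,0.7,42,107.2))
J=lambda x,y,z:np.array([588.6+.9553*x-.2957*y,18.4+.2957*x+.9553*y,z])/1000
print("proj deck corners",proj("scene",[J(110,75,24),J(110,-75,24),J(-110,75,24),J(-110,-75,24)]).round(1).tolist())
print("leaf edge",proj("scene",[J(30,64,38),J(30,-64,38)]).round(1).tolist())
```

```text
t 18.1 tcp [ 5.335e+02 -1.000e-01  6.220e+01] psi 107.18 tilt [ 0.08 -0.02] F [-0.2 -0.7 -2.9] gap 10.6 q6 -0.51
(531.3, 0.7, 42, 107.2) [0.14, -0.19, 2.02] [0.0013, 0.0007, -0.0003]
proj deck corners [[208.5, 192.3], [223.0, 171.9], [278.6, 202.1], [287.9, 180.2]]
leaf edge [[234.5, 190.1], [245.4, 172.4]]
```

View pics/s6.png

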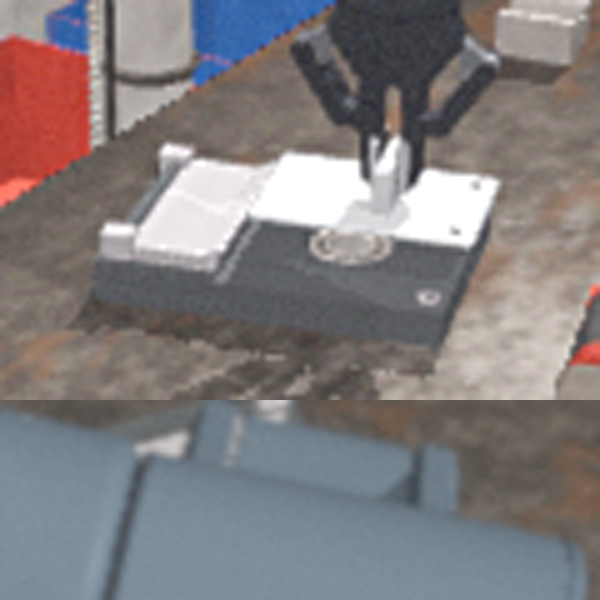

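Run:
```python
from h import *
print(proj("scene",[[.5966,.0666,.0525],[.5335-.0573-.0133,-.0001-.0177+.043,.0525]]).round(1).tolist())
s=up(cv2.imread("pics/s6r.png")); c=big(s.min(2)>190,(262*4,184*4)); h=unup(cv2.convexHull(c)); print("L",h[h[:,0].argmin()],"R",h[h[:,0].argmax()],"B",h[h[:,1].argmax()])
to((531.3,0.7,36,107.2))
```

```text
[[238.9, 183.3], [283.7, 189.2]]
L [210.125 186.375] R [289.125 175.875] B [229.625 190.875]
t 18.1 tcp [ 5.335e+02 -1.000e-01  6.220e+01] psi 107.18 tilt [ 0.08 -0.02] F [-0.2 -0.7 -2.9] gap 10.6 q6 -0.51
(531.3, 0.7, 36, 107.2) [0.14, -0.19, 2.62] [0.0013, 0.0007, -0.0003]
```

>>> {"op": "drive_tool", "data": {
  "increments": [
    [255,0.1,-0.2,1.0,0,0,0],
    [255,0.1,-0.2,2,0,0,0],
    [255,0.1,-0.2,2.4,0,0,0],
    [255,0.1,-0.2,2.4,0,0,0],
    [255,0.1,-0.2,2.4,0,0,0],
    [255,0.1,-0.2,2.4,0,0,0]
  ]
}}

```text
t: 18.7
tcp_pos: [0.531, 0.0005, 0.0375]
tool_rot: [0.593, 0.805, 0.0, 0.0]
force: [1.2, 0.2, -1.9]
finger_gap: 0.122
```

Run:
```python
from h import *
to((531.3,0.7,36,107.2))
```

```text
t 18.7 tcp [5.31e+02 5.00e-01 3.75e+01] psi 107.19 tilt [ 0.02 -0.  ] F [ 1.2  0.2 -1.9] gap 10.4 q6 -0.51
(531.3, 0.7, 36, 107.2) [0.01, 0.04, 0.15] [0.0003, 0.0002, -0.0001]
```

>>> {"op": "drive_tool", "data": {
  "increments": [
    [255,0,0,0.1,0,0,0],
    [255,0,0,0.2,0,0,0],
    [255,0,0,0.3,0,0,0],
    [255,0,0,0.3,0,0,0],
    [255,0,0,0.3,0,0,0],
    [255,0,0,0.3,0,0,0]
  ]
}}

```text
t: 19.3
tcp_pos: [0.5308, 0.0005, 0.0345]
tool_rot: [0.594, 0.805, 0.0, 0.0]
force: [-0.3, -0.3, -2.6]
finger_gap: 0.122
```

Run:
```python
from h import *
to((531.3,0.7,34,107.2))
```

```text
t 19.3 tcp [5.308e+02 5.000e-01 3.450e+01] psi 107.19 tilt [ 0. -0.] F [-0.3 -0.3 -2.6] gap 10.3 q6 -0.51
(531.3, 0.7, 34, 107.2) [0.01, 0.06, 0.05] [0.0, 0.0, -0.0002]
```

>>> {"op": "drive_tool", "data": {
  "increments": [
    [255,0,0,0.08,0,0,0],
    [255,0,0,0.16,0,0,0],
    [255,0,0,0.16,0,0,0],
    [255,0,0,0.16,0,0,0]
  ]
}}

```text
t: 19.7
tcp_pos: [0.5308, 0.0005, 0.0336]
tool_rot: [0.593, 0.805, 0.0, 0.0]
force: [-2.0, 1.0, 6.3]
finger_gap: 0.12
```

Run:
```python
from h import *
to((531.3,0.7,34,107.2))
```

```text
t 19.7 tcp [5.308e+02 5.000e-01 3.360e+01] psi 107.2 tilt [ 0.03 -0.01] F [-2.   1.   6.3] gap 10.2 q6 -0.51
(531.3, 0.7, 34, 107.2) [0.01, 0.05, -0.04] [0.0004, 0.0003, -0.0001]
```

>>> {"op": "drive_tool", "data": {
  "increments": [
    [255,0,0,-0.2,0,0,0],
    [255,0,0,-0.2,0,0,0],
    [255,0,0.5,-0.2,0,0,0],
    [255,0,1.0,-0.2,0,0,0],
    [255,0,1.5,-0.2,0,0,0],
    [255,0,2.0,-0.2,0,0,0],
    [255,0,2.0,-0.2,0,0,0],
    [255,0,2.0,-0.2,0,0,0]
  ]
}}

```text
t: 20.5
tcp_pos: [0.5498, 0.0065, 0.0347]
tool_rot: [0.593, 0.805, -0.0, -0.0]
force: [-0.3, -0.4, -3.1]
finger_gap: 0.12
```

```bash
cat >> h.py <<'E'
def jig():
    p=manip.sense()["tcp_pos"]*1000-[588.6,18.4,24]; print("jig bar x,y",(p[0]*.9553+p[1]*.2957).round(1),(-p[0]*.2957+p[1]*.9553).round(1),"underside",(p[2]-9.7).round(1))
E
python3 - <<'E'
from h import *
to((531.3,0.7,35,107.2)); jig()
E
```

```text
t 20.5 tcp [549.8   6.5  34.7] psi 107.2 tilt [-0.02  0.  ] F [-0.3 -0.4 -3.1] gap 10.2 q6 -0.49
(531.3, 0.7, 35, 107.2) [-0.01, -1.94, -0.03] [-0.0003, -0.0001, 0.0001]
jig bar x,y -40.6 0.1 underside 1.0
```

Front edge is under the lip with no force. Continue to front at about x = 71 mm.

>>> {"op": "drive_tool", "data": {
  "increments": [
    [255,0,0.5,-0.03,0,0,0],
    [255,0,1.0,-0.03,0,0,0],
    [255,0,1.5,-0.03,0,0,0],
    [255,0,2.0,-0.03,0,0,0],
    [255,0,2.5,-0.03,0,0,0],
    [255,0,3.0,-0.03,0,0,0],
    [255,0,3.2,-0.03,0,0,0],
    [255,0,3.2,-0.03,0,0,0],
    [255,0,3.2,-0.03,0,0,0]
  ]
}}

```text
t: 21.4
tcp_pos: [0.5801, 0.0159, 0.0351]
tool_rot: [0.593, 0.805, -0.0, -0.0]
force: [0.8, 0.2, -3.1]
finger_gap: 0.12
```

Run:
```python
from h import *
to((549.8,6.5,33.6,107.2)); jig()
a=manip.snapshot("scene");cv2.imwrite("pics/s7.png",up(a[140:220,190:310,::-1],6))
```

```text
t 21.4 tcp [580.1  15.9  35.1] psi 107.19 tilt [-0.03  0.  ] F [ 0.8  0.2 -3.1] gap 10.2 q6 -0.47
(549.8, 6.5, 33.6, 107.2) [-0.0, -3.18, 0.15] [-0.0005, -0.0002, -0.0001]
jig bar x,y -8.8 0.1 underside 1.4
```

View pics/s7.png

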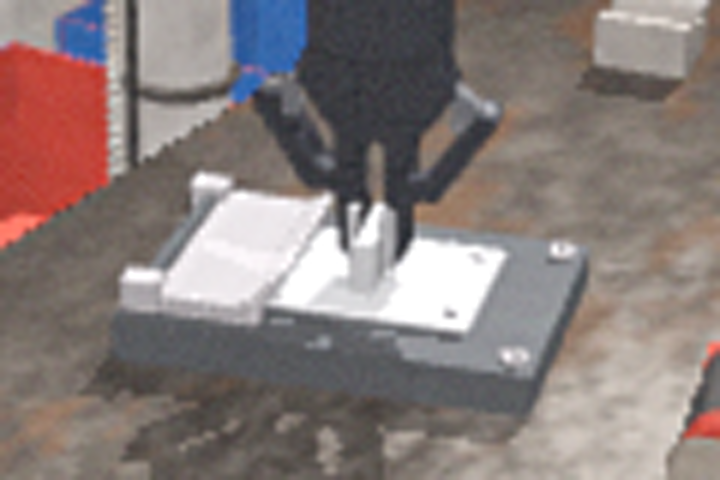

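>>> {"op": "drive_tool", "data": {
  "increments": [
    [255,0,0,0.1,0,0,0],
    [255,0,0,0.2,0,0,0],
    [255,0,0,0.27,0,0,0],
    [255,0,0,0.27,0,0,0],
    [255,0,0,0.27,0,0,0],
    [255,0,0,0.27,0,0,0]
  ]
}}

```text
t: 22.05
tcp_pos: [0.5803, 0.0158, 0.0336]
tool_rot: [0.593, 0.805, -0.0, 0.0]
force: [-2.1, 0.3, 6.5]
finger_gap: 0.12
```

Run:
```python
from h import *
to((580.1,15.9,33.6,107.2)); jig(); print(manip.sense()["ft_torque"].round(2))
```

```text
t 22.05 tcp [580.3  15.8  33.6] psi 107.19 tilt [ 0.   -0.01] F [-2.1  0.3  6.5] gap 10.2 q6 -0.47
(580.1, 15.9, 33.6, 107.2) [0.01, -0.01, 0.0] [0.0, 0.0001, -0.0001]
jig bar x,y -8.7 -0.0 underside -0.1
[ 0.02  0.32 -0.03]
```

>>> {"op": "drive_tool", "data": {
  "increments": [
    [255,0,0,0.08,0,0,0],
    [255,0,0,0.16,0,0,0],
    [255,0,0,0.16,0,0,0],
    [255,0,0,0.16,0,0,0],
    [255,0,0,0.16,0,0,0]
  ],
  "force": 100
}}

```text
t: 22.55
tcp_pos: [0.5804, 0.0158, 0.0337]
tool_rot: [0.593, 0.805, 0.0, 0.0]
force: [-4.2, 0.4, 16.8]
finger_gap: 0.118
```

Run:
```python
from h import *
a=manip.snapshot("scene")
for i in range(6): manip.snapshot("top")
to((580.1,15.9,33.6,107.2)); jig(); print(manip.sense()["ft_torque"].round(2))
a=manip.snapshot("scene");cv2.imwrite("pics/s8.png",up(a[140:220,190:310,::-1],6))
```

```text
t 22.9 tcp [580.3  15.8  33.7] psi 107.2 tilt [ 0.04 -0.02] F [-3.7 -0.1 16.4] gap 10.2 q6 -0.47
(580.1, 15.9, 33.6, 107.2) [0.02, -0.02, 0.01] [0.0005, 0.0005, -0.0]
jig bar x,y -8.7 -0.1 underside -0.0
[ 0.02  0.82 -0.02]
```

View pics/s8.png

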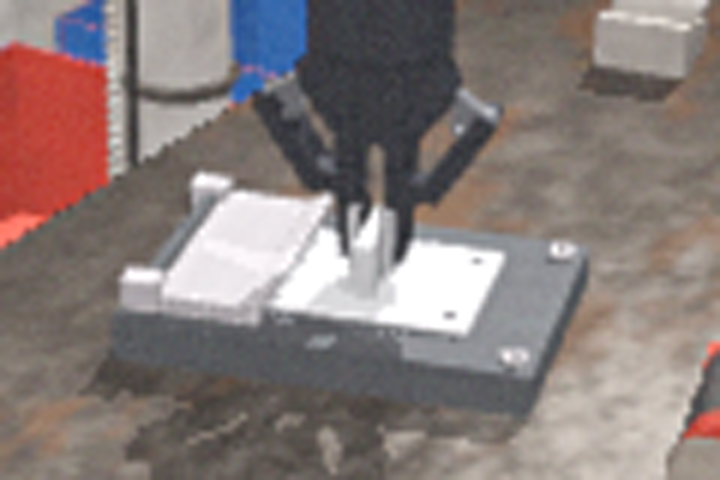

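```bash
python3 -c "
from station import manip
print(manip.sign_off()); s=manip.sense(); print(s['t'],s['force'])"
```

```text
the job is handed in; nothing more can be done
None
the job is handed in; nothing more can be done
```

I put the 52 mm steel bearing in the pocket and let go of it. Then I took the cover plate by its bar, slid it under the leaf and handed in at about 23 s while pressing it down.

- **Bearing:** the picture taken before I fetched the plate shows it lying flat, about level with the deck.
- **Plate position:** by the arm's reading and my jig measurement, the front edge is about 41 mm under the leaf's free edge, roughly 6 mm short of the stop. The plate is centred to about 0.1 mm, and its underside reads level with the deck. It covers the whole pocket.
- **Press:** the wrist reads about 16 N upward, steady over the last 0.35 s, with the grip set to 100 N. Tool tilt is under 0.1°.
- **Leaf:** it looks closed in the last two pictures, and nothing pushed back during the slide. I did not measure its angle.
- **Other things:** I touched nothing else on the bench that I know of, but I did not compare the other items' positions at the end.

There was one small disagreement: the two cameras put the pocket centre 2–3 mm apart. I used the top-view figure, and the bearing went in with no contact force. While pressing, the wrist also showed a sideways force of about 4 N and a moment of 0.8 N m, with no visible tilt of the plate.

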